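# Slide the loaded cantilever board out to the pointer and hold it

### The arm

A 6-joint arm with a two-finger parallel gripper is mounted at the origin on the work surface. World frame = base frame: x ahead of the robot, y to its left, z up, the work surface at z = 0. Lengths are in mm, angles in rad, forces in N, time in s.
With the tool pointing down it reaches from about 300 to 775 mm from the base axis. Payload 14.6 kg.
Tool frame: the origin (TCP) lies midway between the tips of the shut fingers; the grasp point (between the pads) lies 19 mm behind it (manip.hold_point_z is the distance from the TCP to the grasp point, in mm); z points along the fingers, y is the direction in which the jaws open and shut (so a half turn about z gives the same grasp; the last joint's range is limited). The gripper opens to 94 mm and grips with 3 to 60 N. Pads are 16 mm wide; open, the fingers measure 119 mm over their backs; the gripper's body (75 mm by 177 mm) begins 78 mm behind the grasp point.
Start: joints at [1.131, 0.3, 1.521, -0, 1.321, -0.067], TCP at [200.32, 512.212, 205.446] pointing down, gripper open.
Joint ranges: [-3.03, 3.03], [-0.79, 2.21], [0.23, 2.52], [-1.04, 4.18], [0, 3.07], [-2.55, 2.55]. Speed limits (rad/s): [2.22, 2.22, 2.57, 3.14, 3.14, 3.14].

### API

Orientations are given as [roll, pitch, yaw] about the fixed x, y, z axes, in that order (R = Rz(yaw) Ry(pitch) Rx(roll)).
In Python, from cell import manip gives the robot as it stands.
- The arm moves only by the shell command python3 -m crank 'ROWS' [OPENING] [FORCE]. ROWS is JSON, a list of rows, each an object with "offset": the shift along the world's x, y, z in m, a list of three; "spin": the turn about the world's z in degrees. In form: [{"offset": [dx, dy, dz], "spin": spin}, ...]. A call has exactly 8 rows; each row is the pose to reach, as a shift and turn from the pose measured when the call began; what a row does not reach only later rows make up. A row lasts 1/12 s, in which the tool goes at most 41.7 mm and 7.16 degrees, less where a joint would pass 70% of its speed; a pose out of reach is approached as far as the arm can. A call with a gripper value outside its range is refused whole. OPENING is the opening, from 0 (shut) to 1 (fully open), set as the call begins (- or left out, the last holds). The fingers move at their own pace and stop on an object; FORCE is the grip in N (left out, the last holds). Time passes only in rows, so rows that repeat a pose let the fingers close, or fill a call up. It gives the time, the measured TCP pose, the force and the opening at its end, in the units of the state.
- manip.read_state(): the state, without advancing time (a new reading comes with each control period).
- manip.camera(name): name is "side" or "top"; returns a dict with "pixels" (384x512x3 uint8, red, green, blue), "fx", "fy", "cx", "cy" (pixels), "k1" (the pictures are not rectified: a ray, as slopes to the right and down, at radius r is drawn at 1 + k1 r^2 times it, then the intrinsics apply), "extrinsics" (4x4, takes a point from world to camera coordinates). Camera axes: x right, y down, z forward; pixel columns grow to the right and rows downward; lengths in mm; the calibration is good to about 2 mm. A picture is of the moment at which its call begins. There is no depth.
- manip.sign_off(): hands the job in, once; it reports no verdict.
Trained networks look in a picture, given as the dict that the camera call returned (one of the last four; its "shot" number tells which), for a name from the list of things; names that differ only in an ending like _2 or _b are one class to them, and where a whole thing is asked for, a point or a joint stands for the part that bears it (a point fixed in the world has none). Each returns a list of dicts, best first, with "conf" (0 to 1); they miss things now and then, are a little off and sometimes report something else, mostly with a low value. They report only what shows in the picture. A call takes as long as a camera call.
- manip.search_frame(picture, name): "location" ([x, y, z] in mm, in world coordinates, good to about 4 mm: the middle of the surface that is visible of it).
- manip.masks_of(picture, name): "mask" (384x512 bool, what is visible of it).
The state is a dict: "clock": time; "joints": joint angles; "qd": joint speeds; "effort": joint torques, N m; "eef_pos": TCP position; "eef_rot": TCP orientation; "wrist_force": force on the tool from outside, world axes, zero at the start; "moment": the same for the moment, N m; "finger_gap": finger opening in mm.
Only numpy, scipy, OpenCV 4.12 (cv2) and the standard library are available. Lean on these libraries where they do the work, as an engineer would, in place of code of your own. Each camera call takes 0.05 s, during which the arm holds its last target. There are 200 camera calls.

### The job

Set up the overhang experiment: first take the brown bottle out of the way of the board and set it down gently, upright, in the blue tray. Then slide the plywood board straight out over the platform's edge, without lifting or tipping it, until its weighted outer end is level with the red pointer; out there it would tip over by itself, so finish while still gripping or pressing its inner end so that it lies flat and still on the platform. Leave everything else where it is.

Things in the scene. Friction and masses are not known exactly. Their poses are not given: they have to be found in the camera images.
- platform: Fixed grey box on the bench, 140 mm wide (its x), 340 mm long (its y), 60 mm high, flat top without rails. Origin on the bench under the middle of its outer edge; the box extends from the origin 340 mm along its own +y. 'Outward', the way the board must slide, is its own -y (roughly world -y).
- platform_edge (a point): Middle of the platform's outer top edge (aluminium strip), 60 mm above the bench.
- board: Loose plywood board, 60 mm wide (x), 320 mm long (y), 15 mm thick, lying along the platform (within 4 degrees). Origin at the centre of its underside, z up; outer end at y = -160 mm. Fixed on it: a steel weight (44 mm across, 30 mm high) 30 mm from the outer end and a black grip block near the inner end. About 0.6 kg; centre of mass 87 mm from the outer end: it tips when more overhangs.
- board_tip (a point): Middle of the upper edge of the board's outer end, to be brought level with the red pointer, measured along the slide. At the start 0 to 25 mm of the board overhangs; the pointer asks for 135 to 175 mm, where up to about 7 N downward at the grip block keeps the board level.
- board_handle (a point): Grip point in the black grip block of the board: block 24 mm wide (board x), 50 mm long (board y), standing 45 mm high on the board's top; centred 120 mm inward of the board's centre. This point is 25 mm above the board's top, 20 mm below the block's top (which is 120 mm above the bench).
- gauge: Fixed pointer stand beside the overhang, away from the robot: base 50 x 50 x 10 mm, thin post, red blade (6 mm thick, 12 mm high) centred 75 mm above the bench. Origin on the bench under the post; axes parallel to the platform's; 90 mm off the platform's centre line in platform +x. The blade points to -x, square to the slide; its middle plane (own y = 0) marks where the board's end must come.
- pointer_tip (a point): Free end of the red blade, 50 mm from the centre line of the platform, 75 mm above the bench (the height of the board's top).
- bottle: Loose brown bottle with white cap, 50 mm diameter, 120 mm high, straight-sided up to 86 mm, then a shoulder and a cap 45 mm across, about 0.16 kg, standing on the bench 70 to 100 mm outward of the platform's edge, in the board's path. Origin at the centre of its underside.
- tray: Fixed open blue tray, 240 mm (x) by 170 mm (y), 35 mm high, walls and floor 5 mm. Origin at the centre of its underside. The jar stands in its +x half.
- tray_free (a point): Centre of the free half of the tray, on its inner floor (5 mm above the bench), 50 mm from the tray's centre along its own -x.
- jar: Bystander: clear jar with green cap, 56 mm diameter, 80 mm high, standing in the tray. Origin at its underside.
- mug: Bystander: white mug, 90 mm high, on the bench far from the robot.
- spare_weight: Bystander: brass weight with a stem, 50 mm diameter, 62 mm high, on the far part of the bench.
- tape: Bystander: yellow roll, 90 mm diameter, 24 mm high, lying on the far part of the bench.
- wrench: Bystander: steel wrench lying flat on the bench near the robot.

How it is judged (in metres and radians):
On the way, in this order (a step that is already met when the one before it is completed fails the run):
1. the bottle stands upright in the tray, let go (x of bottle in the frame of tray between -0.1 and 0.1 m and y of bottle in the frame of tray between -0.065 and 0.065 m and z of bottle in the frame of tray below 0.015 m and angle between bottle's own z axis and vertical below 0.15 rad and contact force between the fingers and bottle below 0.1 N and linear speed of bottle below 0.03 m/s), for 0.2 s.
2. the board lies flat on the platform with its outer end level with the pointer, held by the gripper (y of board_tip in the frame of gauge between -0.009 and 0.009 m and x of board_tip in the frame of platform between -0.025 and 0.025 m and angle between the y axis of board and the y axis of platform, either way round below 0.12 rad and angle between board's own z axis and vertical below 0.05 rad and z of board in the frame of platform between 0.054 and 0.066 m and contact force between the fingers and board above 1 N and contact force between board and platform above 0.5 N and contact force between board and gauge below 0.2 N and contact force between board and bottle below 0.2 N and linear speed of board below 0.02 m/s), for 0.3 s.
At the end, for the whole second after the job is handed in: Bottle upright in the tray, untouched. Board's outer end within 9 mm of the pointer along the slide and 25 mm of the platform's centre line, straight to 0.12 rad, level to 0.05 rad, resting on the platform, still, clear of pointer and bottle, fingers bearing on it with over 1 N (all of step 1 and all of step 2); the arm keeps its last pose, push and grip.
It fails at once if the board is lifted more than 15 mm off the platform or falls (z of board in the frame of platform above 0.075 m or z of board in the frame of platform below 0.045 m).
It fails at once if the board tips by more than 0.15 rad (angle between board's own z axis and vertical above 0.15 rad).
It fails at once if the bottle is knocked over (tilted more than 0.7 rad) (angle between bottle's own z axis and vertical above 0.7 rad).
It fails at once if the bottle is dropped or thrown (faster than 0.7 m/s out of the fingers) (contact force between the fingers and bottle below 0.05 N and linear speed of bottle above 0.7 m/s).
It fails at once if a bystander is moved more than 30 mm (distance of any of jar, mug, spare_weight, tape, wrench from where it was at the start of the episode above 0.03 m).
It also fails if it takes over 54 s, if anything falls off the work surface, if the arm or the gripper's body presses on something with over 40 N, if the wrist force passes 120 N, or if a joint passes its speed limit or range.

## Working session

There is one attempt and no reset: what is moved stays moved. The work goes in short steps, Python scripts to look and compute and a shell command to move; the robot and the scene stay as the last step left them, time stands still between calls to the robot, and variables do not carry over. Pictures are saved under pics/ and viewed, about 8 in all and at most 12, crops included, and the job is handed in when it is done.

```bash
mkdir -p pics; ls
cat > h.py <<'E'
import numpy as np, cv2
from cell import manip
def K(c): return np.array([[c['fx'],0,c['cx']],[0,c['fy'],c['cy']],[0,0,1.]])
def ray(c,uv):
    E=np.array(c['extrinsics']); R,t=E[:3,:3],E[:3,3]
    d=np.array([(uv[0]-c['cx'])/c['fx'],(uv[1]-c['cy'])/c['fy']]); s=d.copy()
    for _ in range(20): s=d/(1+c['k1']*(s@s))
    return -R.T@t, R.T@np.array([s[0],s[1],1])
def atz(c,uv,z):
    o,d=ray(c,uv); return o+d*(z-o[2])/d[2]
def proj(c,p):
    E=np.array(c['extrinsics']); q=E[:3,:3]@np.array(p,float)+E[:3,3]; s=q[:2]/q[2]
    s=s*(1+c['k1']*(s@s)); return np.array([c['fx']*s[0]+c['cx'],c['fy']*s[1]+c['cy']])
E
python3 - <<'E'
from h import *
cs={n:manip.camera(n) for n in('side','top')}
for n,c in cs.items():
    cv2.imwrite(f'pics/{n}0.png',c['pixels'][...,::-1])
    for k in ['platform','platform_edge','board','board_tip','board_handle','gauge','pointer_tip','bottle','tray','tray_free','jar','mug','spare_weight','tape','wrench']:
        print(n,k,[(np.round(d['location']).tolist(),round(d['conf'],2)) for d in manip.search_frame(c,k)[:2]])
print(manip.read_state())
E
```

```text
pics
side platform [([550.0, 342.0, 59.0], 0.87)]
side platform_edge [([546.0, 343.0, 59.0], 0.58)]
side board [([562.0, 250.0, 76.0], 0.83)]
side board_tip [([558.0, 251.0, 75.0], 0.75)]
side board_handle [([557.0, 250.0, 75.0], 0.61)]
side gauge [([582.0, -103.0, 11.0], 0.97), ([548.0, 341.0, 64.0], 0.26)]
side pointer_tip [([588.0, -99.0, 9.0], 0.75)]
side bottle [([504.0, 5.0, 91.0], 0.71), ([545.0, 342.0, 61.0], 0.39)]
side tray [([508.0, -378.0, 12.0], 0.82)]
side tray_free [([515.0, -383.0, 9.0], 0.81)]
side jar [([596.0, -353.0, 55.0], 0.75)]
side mug [([763.0, 203.0, 58.0], 0.93), ([544.0, 340.0, 62.0], 0.63)]
side spare_weight [([754.0, -166.0, 30.0], 0.83), ([587.0, -100.0, 8.0], 0.58)]
side tape [([778.0, -4.0, 22.0], 0.95)]
side wrench [([371.0, -57.0, 7.0], 0.68)]
top platform [([536.0, 256.0, 58.0], 0.92)]
top platform_edge [([538.0, 252.0, 61.0], 0.76), ([583.0, -104.0, 13.0], 0.42)]
top board [([553.0, 212.0, 76.0], 0.71), ([534.0, 250.0, 62.0], 0.15)]
top board_tip [([558.0, 210.0, 75.0], 0.91)]
top board_handle [([553.0, 213.0, 73.0], 0.6)]
top gauge [([587.0, -103
[... 389 characters left out ...]
]
top wrench [([373.0, -68.0, 9.0], 0.94)]
{'clock': 1.6, 'joints': array([ 1.13140137e+00,  2.99925112e-01,  1.52100504e+00, -1.13675975e-05,
        1.32071311e+00, -6.65910187e-02]), 'qd': array([ 0.00068853,  0.00174049, -0.00092405,  0.00090852,  0.00060896,
       -0.00252013]), 'effort': array([ 1.05112565e-04, -5.31656885e+01, -3.52912688e+01,  7.08380202e-02,
        2.13476911e-02,  2.62853803e-05]), 'eef_pos': array([200.3195832 , 512.20544638, 205.42966625]), 'eef_rot': array([-3.14154142e+00,  7.62159939e-06,  2.76879153e+00]), 'wrist_force': array([-0.87183913, -0.65521976, -0.45562382]), 'moment': array([-0.00425737,  0.02672716, -0.01326253]), 'finger_gap': 94.20171834524517}
```

View pics/top0.png

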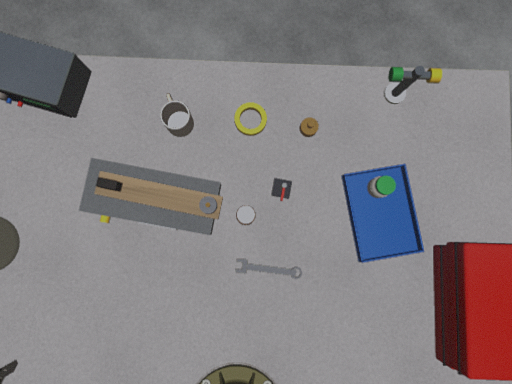

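View pics/side0.png

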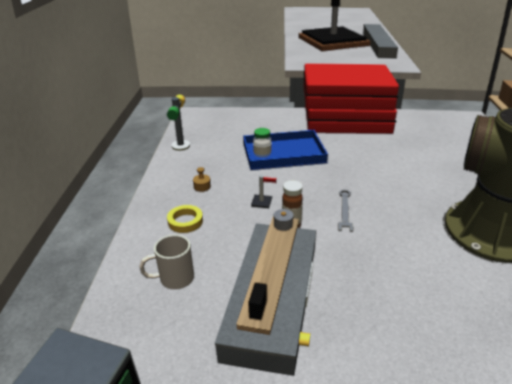

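The top view shows the bottle cap at (246,215), the gauge base at (282,188) with its blade reaching (282,199), the board's outer end at about (220,205), and the tray centred at about (382,213) with the jar in its upper part. The side view agrees with this. Next I'll measure precisely.

Run:
```python
from h import *
c=manip.camera('top'); s=manip.camera('side')
def up(m): return m
def rectat(c,m,z):
    ys,xs=np.nonzero(m); P=np.array([atz(c,(x,y),z)[:2] for x,y in zip(xs,ys)],np.float32)
    (ce,sz,a)=cv2.minAreaRect(P); return np.round(ce,1),np.round(sz,1),round(a,2),np.round(cv2.boxPoints((ce,sz,a))).tolist(),len(P)
for k,z in (('platform',60),('board',75),('board_handle',120),('bottle',120),('tray',35),('gauge',10),('jar',80)):
    for d in manip.masks_of(c,k)[:1]: print(k,d['conf'],rectat(c,d['mask'],z))
im=c['pixels'].astype(int); 
red=(im[...,0]>90)&(im[...,0]>1.8*im[...,1])&(im[...,0]>1.8*im[...,2]); red[:,320:]=0; red[:150]=0;red[230:]=0
ys,xs=np.nonzero(red); print('red',list(zip(xs,ys)), [atz(c,p,80).round().tolist()[:2] for p in zip(xs,ys)])
im=s['pixels'].astype(int)
red=(im[...,0]>90)&(im[...,0]>1.8*im[...,1])&(im[...,0]>1.8*im[...,2]); red[:170]=0; red[200:]=0; red[:,:240]=0; red[:,285:]=0
ys,xs=np.nonzero(red); print('side red',xs.min(),xs.max(),ys.min(),ys.max())
for k in('top','side'):
    d=c if k=='top' else s; o,_=ray(d,(256,192)); print(k,o.round())
cv2.imwrite('pics/crop1.png',cv2.resize(c['pixels'][145:245,75:305,::-1],None,fx=3.4,fy=3.4,interpolation=cv2.INTER_CUBIC))
b=manip.masks_of(c,'board')[0]['mask']; ys,xs=np.nonzero(b); print(xs.min(),xs.max(),ys.min(),ys.max())
```

```text
platform 0.79 (array([547.6, 238.2]), array([344.6, 154.7]), 81.69, [[446.0, 79.0], [599.0, 57.0], [649.0, 398.0], [496.0, 420.0]], 4396)
board 0.94 (array([556.9, 213.1]), array([318. ,  60.2]), 79.55, [[499.0, 62.0], [558.0, 51.0], [615.0, 364.0], [556.0, 375.0]], 2858)
board_handle 0.84 (array([552.7, 203.5]), array([307. ,  57.9]), 79.74, [[497.0, 58.0], [554.0, 47.0], [609.0, 349.0], [552.0, 360.0]], 2923)
tray 0.97 (array([ 529.5, -372. ]), array([246.1, 185.7]), 10.95, [[391.0, -304.0], [426.0, -487.0], [668.0, -440.0], [633.0, -257.0]], 5726)
gauge 0.6 (array([ 586.5, -103.1]), array([51.7, 58.5]), 81.39, [[554.0, -124.0], [612.0, -133.0], [619.0, -82.0], [561.0, -73.0]], 349)
jar 0.8 (array([ 596.3, -354.4]), array([52.6, 75.2]), 24.62, [[557.0, -331.0], [588.0, -400.0], [636.0, -378.0], [605.0, -309.0]], 501)
red [(np.int64(282), np.int64(188)), (np.int64(283), np.int64(188)), (np.int64(284), np.int64(188)), (np.int64(282), np.int64(189)), (np.int64(283), np.int64(189)), (np.int64(284), np.int64(189)), (np.int64(282), np.int64(190)), (np.int64(283), np.int64(190)), (np.int6
[... 731 characters left out ...]
.int64(282), np.int64(199)), (np.int64(281), np.int64(200))] [[582.0, -100.0], [582.0, -103.0], [582.0, -105.0], [580.0, -100.0], [580.0, -103.0], [580.0, -105.0], [577.0, -100.0], [577.0, -103.0], [577.0, -106.0], [575.0, -100.0], [575.0, -103.0], [575.0, -106.0], [572.0, -100.0], [572.0, -103.0], [569.0, -98.0], [569.0, -101.0], [569.0, -103.0], [567.0, -98.0], [567.0, -101.0], [567.0, -103.0], [564.0, -98.0], [564.0, -101.0], [564.0, -103.0], [562.0, -98.0], [562.0, -101.0], [562.0, -103.0], [559.0, -98.0], [559.0, -101.0], [557.0, -98.0], [557.0, -101.0], [554.0, -98.0], [554.0, -101.0], [551.0, -98.0]]
side red 263 275 178 181
top [ 474.   -7. 1115.]
side [540. 870. 691.]
96 222 172 217
```

View pics/crop1.png

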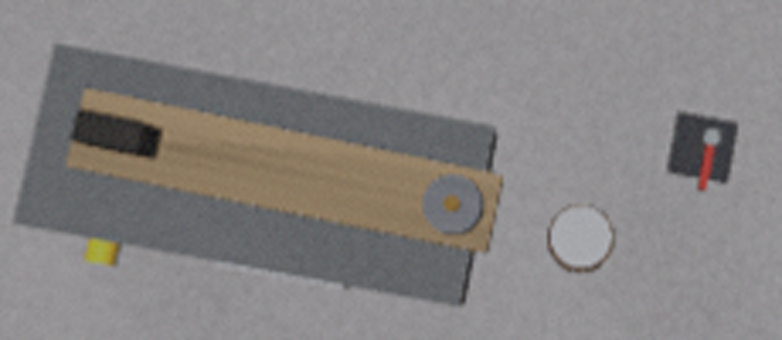

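```bash
cat > m.py <<'E'
from h import *
from scipy.optimize import least_squares
c=manip.camera('top')
def fit(pts,loc,z,p0):
    px=[((u+.5)/3.4-.5+75,(v+.5)/3.4-.5+145) for u,v in pts]
    def T(p): 
        R=np.array([[np.cos(p[2]),-np.sin(p[2])],[np.sin(p[2]),np.cos(p[2])]]); return [p[:2]+R@l for l in loc]
    f=lambda p: np.concatenate([proj(c,(*q,z))-x for q,x in zip(T(p),px)])
    r=least_squares(f,p0,x_scale=[10,10,.1]); print(r.x.round(3),np.rad2deg(r.x[2]).round(2),'res px',r.fun.round(2)); return r.x
A=np.array
pl=fit([(490,126),(460,302),(55,44),(15,222)],A([(70,0),(-70,0),(70,340),(-70,340)]),60,[530,70,-.15])
bo=fit([(502,177),(488,250),(86,90),(67,165)],A([(30,-160),(-30,-160),(30,160),(-30,160)]),75,[557,213,-.15])
ga=fit([(738,121),(725,183),(680,112),(668,173)],A([(25,-25),(-25,-25),(25,25),(-25,25)]),10,[587,-103,-.15])
def inpl(q): 
    d=A(q)[:2]-pl[:2]; C,S=np.cos(pl[2]),np.sin(pl[2]); return A([C*d[0]+S*d[1],-S*d[0]+C*d[1]]).round(1)
ax=lambda p,l: p[:2]+A([[np.cos(p[2]),-np.sin(p[2])],[np.sin(p[2]),np.cos(p[2])]])@A(l)
print('gauge in pl',inpl(ga)); 
print('tip',ax(bo,(0,-160)).round(1),inpl(ax(bo,(0,-160))),'handle',ax(bo,(0,120)).round(1),inpl(ax(bo,(0,120))))
red=[atz(c,(u/3.4-.35+75,v/3.4-.35+145),81)[:2] for u,v in [(702,190),(708,148)]]
print('blade',[inpl(r) for r in red])
cap=atz(c,((581+.5)/3.4-.5+75,(237+.5)/3.4-.5+145),120); print('bottle',cap.round(1),inpl(cap))
E
python3 m.py
python3 - <<'E'
from h import *
s=manip.camera('side')
b=max(manip.masks_of(s,'bottle'),key=lambda d:d['conf'])['mask']; ys,xs=np.nonzero(b); print('side bottle cols',xs.min(),xs.max(),'rows',ys.min(),ys.max())
row=ys.min()+1; print([ (x) for x in xs[ys==row]][::50], xs[ys==row+4].mean())
for p in ((511,-8,120),): print(proj(s,p))
c=manip.camera('top'); m=manip.masks_of(c,'tray')[0]['mask'].astype(np.uint8)
m=cv2.morphologyEx(m,cv2.MORPH_CLOSE,np.ones((7,7)))
h=max(cv2.findContours(m,0,2)[0],key=cv2.contourArea)
q=cv2.approxPolyDP(cv2.convexHull(h),8,True)[:,0]; P=np.array([atz(c,p,35)[:2] for p in q]); print(q.tolist(),P.round().tolist(), P.mean(0).round())
E
```

```text
[ 5.28833e+02  7.05000e+01 -1.52000e-01] -8.7 res px [ 1.25 -0.82 -0.18  0.7  -0.3  -0.44 -0.73  0.48]
[ 5.55908e+02  2.12651e+02 -1.74000e-01] -9.97 res px [ 0.73 -0.75 -0.09  0.83 -0.24 -0.53 -0.38  0.41]
[ 5.89702e+02 -1.04797e+02 -1.57000e-01] -8.99 res px [ 0.22  0.47  0.85  0.13 -0.66 -0.27 -0.41 -0.33]
gauge in pl [  86.7 -164.1]
tip [528.2  55.1] [  1.7 -15.3] handle [576.7 330.8] [  7.9 264.6]
blade [array([  46.5, -164. ]), array([  78.5, -163. ])]
bottle [510.8  -8.9 120. ] [ -5.8 -81.3]
side bottle cols 281 303 rows 180 226
[np.int64(287)] 293.0
[292.63926742 185.13534115]
[[275, 178], [291, 182], [282, 200], [271, 194]] [[613.0, -85.0], [604.0, -128.0], [555.0, -105.0], [570.0, -75.0]] [585. -98.]
```

```bash
python3 - <<'E'
from h import *
c=manip.camera('top')
P=np.array([atz(c,p,35)[:2] for p in [(343,176),(405,166),(423,251),(360,261)]]); print(P.round().tolist(),P.mean(0).round())
a=(P[0]+P[1]-P[2]-P[3]); a/=np.linalg.norm(a); print('x axis',a.round(3),'free',(P.mean(0)-50*a).round())
E
python3 -m crank '[{"offset":[0.010,-0.017,0],"spin":-3},{"offset":[0.028,-0.047,0],"spin":-8},{"offset":[0.048,-0.080,0],"spin":-13},{"offset":[0.068,-0.114,0],"spin":-18},{"offset":[0.088,-0.147,0],"spin":-23},{"offset":[0.108,-0.181,0],"spin":-28},{"offset":[0.128,-0.214,0],"spin":-33},{"offset":[0.148,-0.248,0],"spin":-38}]' 1 10
```

```text
[[624.0, -268.0], [657.0, -435.0], [431.0, -480.0], [400.0, -314.0]] [ 528. -374.]
x axis [0.98  0.199] free [ 479. -384.]
clock: 3.07
eef_pos: [348.8, 262.6, 205.7]
eef_rot: [3.141, -0.0, 2.102]
wrist_force: [0.2, -0.3, -0.6]
finger_gap: 93.7
```

```bash
python3 -m crank '[{"offset":[0.022,-0.036,0],"spin":-5},{"offset":[0.044,-0.072,0],"spin":-10},{"offset":[0.066,-0.109,0],"spin":-15},{"offset":[0.087,-0.145,0],"spin":-20},{"offset":[0.109,-0.181,0],"spin":-25},{"offset":[0.131,-0.217,0],"spin":-30},{"offset":[0.150,-0.252,0],"spin":-35},{"offset":[0.162,-0.272,0],"spin":-39.4}]'
```

```text
clock: 3.73
eef_pos: [511.9, -12.7, 205.6]
eef_rot: [3.141, 0.0, 1.408]
wrist_force: [0.4, 0.7, 0.1]
finger_gap: 94.5
```

Run:
```python
from h import *
s=manip.read_state(); print(s['eef_pos'],s['eef_rot'])
c=manip.camera('side'); cv2.imwrite('pics/s1.png',cv2.resize(c['pixels'][90:250,200:400,::-1],None,fx=3,fy=3)); p=s['eef_pos']
print('tcp px in crop',(proj(c,p)-[200,90])*3,'bottle top',(proj(c,(511,-9,120))-[200,90])*3,(proj(c,(511,-9,0))-[200,90])*3)
```

```text
[511.92474143 -12.70103221 205.63385241] [3.14064154e+00 2.80577326e-04 1.40768773e+00]
tcp px in crop [279.45567399 186.03348101] bottle top [277.89617549 284.70695562] [274.09813617 405.7298602 ]
```

View pics/s1.png

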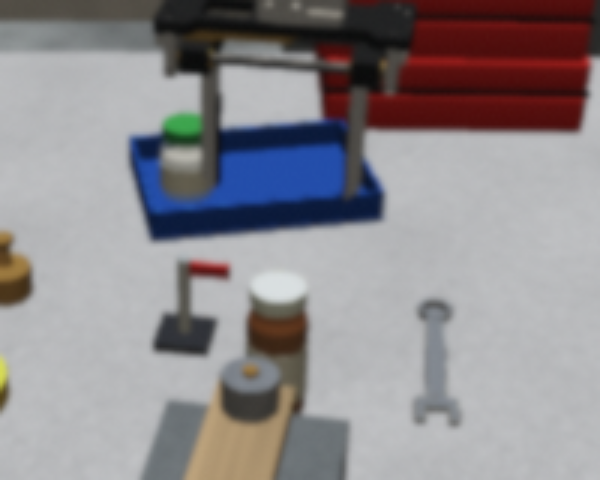

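The crop shows the jaws straddling the bottle. The cap is at (278,286), which matches the predicted position, so I'll descend.

```bash
python3 -m crank '[{"offset":[-0.001,0.003,-0.02],"spin":0},{"offset":[-0.001,0.003,-0.05],"spin":0},{"offset":[-0.001,0.003,-0.08],"spin":0},{"offset":[-0.001,0.003,-0.11],"spin":0},{"offset":[-0.001,0.003,-0.135],"spin":0},{"offset":[-0.001,0.003,-0.155],"spin":0},{"offset":[-0.001,0.003,-0.168],"spin":0},{"offset":[-0.001,0.003,-0.168],"spin":0}]' && python3 -m crank '[{"offset":[0,0,0],"spin":0},{"offset":[0,0,0],"spin":0},{"offset":[0,0,0],"spin":0},{"offset":[0,0,0],"spin":0},{"offset":[0,0,0],"spin":0},{"offset":[0,0,0],"spin":0},{"offset":[0,0,0],"spin":0},{"offset":[0,0,0],"spin":0}]' 0.3 12
```

```text
clock: 4.45
eef_pos: [510.7, -11.7, 34.9]
eef_rot: [-3.138, 0.001, 1.401]
wrist_force: [-0.3, -0.1, -0.0]
finger_gap: 94.0
clock: 5.12
eef_pos: [510.9, -11.7, 35.2]
eef_rot: [-3.139, 0.001, 1.401]
wrist_force: [-0.1, -0.3, 2.2]
finger_gap: 49.6
```

```bash
python3 -m crank '[{"offset":[0,0,0.010],"spin":0},{"offset":[0,0,0.025],"spin":0},{"offset":[0,0,0.045],"spin":0},{"offset":[0,-0.010,0.065],"spin":0},{"offset":[-0.002,-0.030,0.080],"spin":0},{"offset":[-0.005,-0.060,0.085],"spin":0},{"offset":[-0.008,-0.090,0.085],"spin":0},{"offset":[-0.010,-0.120,0.085],"spin":0}]' 0.3 20 && python3 -m crank '[{"offset":[-0.003,-0.035,0],"spin":0},{"offset":[-0.006,-0.070,0],"spin":0},{"offset":[-0.009,-0.105,0],"spin":0},{"offset":[-0.012,-0.140,0],"spin":0},{"offset":[-0.015,-0.175,0],"spin":0},{"offset":[-0.018,-0.210,0],"spin":0},{"offset":[-0.020,-0.235,0],"spin":0},{"offset":[-0.022,-0.250,0],"spin":0}]'
```

```text
clock: 5.78
eef_pos: [500.6, -132.8, 121.3]
eef_rot: [-3.14, 0.001, 1.401]
wrist_force: [0.1, -0.5, -1.2]
finger_gap: 49.4
clock: 6.45
eef_pos: [477.9, -385.3, 121.7]
eef_rot: [-3.14, 0.002, 1.399]
wrist_force: [0.2, 0.4, -1.9]
finger_gap: 49.1
```

```bash
python3 -m crank '[{"offset":[0,0,-0.010],"spin":0},{"offset":[0,0,-0.025],"spin":0},{"offset":[0,0,-0.040],"spin":0},{"offset":[0,0,-0.053],"spin":0},{"offset":[0,0,-0.064],"spin":0},{"offset":[0,0,-0.072],"spin":0},{"offset":[0,0,-0.076],"spin":0},{"offset":[0,0,-0.078],"spin":0}]' && python3 -m crank '[{"offset":[0,0,-0.001],"spin":0},{"offset":[0,0,-0.002],"spin":0},{"offset":[0,0,-0.003],"spin":0},{"offset":[0,0,-0.0035],"spin":0},{"offset":[0,0,-0.0035],"spin":0},{"offset":[0,0,-0.0035],"spin":0},{"offset":[0,0,-0.0035],"spin":0},{"offset":[0,0,-0.0035],"spin":0}]'
```

```text
clock: 7.12
eef_pos: [477.9, -385.0, 43.2]
eef_rot: [-3.14, 0.001, 1.4]
wrist_force: [-0.5, 0.6, -1.4]
finger_gap: 49.3
clock: 7.78
eef_pos: [478.1, -385.2, 40.2]
eef_rot: [-3.14, 0.002, 1.4]
wrist_force: [0.1, 0.4, 3.9]
finger_gap: 49.7
```

Contact: the wrist force went to +3.9 N. I'll release, then retreat straight up.

```bash
python3 -m crank '[{"offset":[0,0,0],"spin":0},{"offset":[0,0,0],"spin":0},{"offset":[0,0,0],"spin":0},{"offset":[0,0,0],"spin":0},{"offset":[0,0,0],"spin":0},{"offset":[0,0,0],"spin":0},{"offset":[0,0,0],"spin":0},{"offset":[0,0,0],"spin":0}]' 0.75 && python3 -m crank '[{"offset":[0,0,0.01],"spin":0},{"offset":[0,0,0.03],"spin":0},{"offset":[0,0,0.06],"spin":0},{"offset":[0,0,0.09],"spin":0},{"offset":[0,0,0.12],"spin":0},{"offset":[0,0,0.145],"spin":0},{"offset":[0,0,0.16],"spin":0},{"offset":[0,0,0.16],"spin":0}]'
python3 - <<'E'
from h import *
c=manip.camera('side'); cv2.imwrite('pics/s2.png',cv2.resize(c['pixels'][90:250,200:400,::-1],None,fx=3,fy=3))
for d in manip.search_frame(c,'bottle')[:2]: print(d)
E
```

```text
clock: 8.45
eef_pos: [478.1, -385.2, 40.2]
eef_rot: [-3.14, 0.002, 1.4]
wrist_force: [-0.1, -0.1, -0.1]
finger_gap: 70.5
clock: 9.12
eef_pos: [478.9, -385.9, 204.8]
eef_rot: [3.138, 0.005, 1.4]
wrist_force: [1.1, -0.4, 1.2]
finger_gap: 70.4
{'location': [477.2, -367.5, 70.8], 'conf': 0.56}
```

View pics/s2.png

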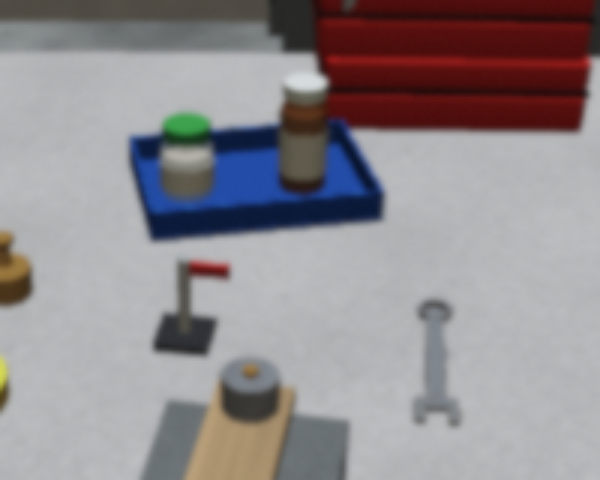

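The bottle stands upright in the free half of the tray at crop (303,135), with the jar undisturbed. Now I'll go to the grip block.

```bash
python3 -m crank '[{"offset":[0.001,0.010,0],"spin":0},{"offset":[0.003,0.035,0],"spin":0},{"offset":[0.005,0.070,0],"spin":0},{"offset":[0.010,0.108,0],"spin":0},{"offset":[0.016,0.146,0],"spin":0},{"offset":[0.022,0.184,0],"spin":0},{"offset":[0.028,0.222,0],"spin":0},{"offset":[0.033,0.260,0],"spin":0}]' 0.75 && python3 -m crank '[{"offset":[0.005,0.038,0],"spin":0},{"offset":[0.010,0.076,0],"spin":0},{"offset":[0.015,0.114,0],"spin":0},{"offset":[0.020,0.152,0],"spin":0},{"offset":[0.025,0.190,0],"spin":0},{"offset":[0.030,0.225,0],"spin":0},{"offset":[0.034,0.250,0],"spin":0},{"offset":[0.036,0.260,0],"spin":0}]'
python3 - <<'E'
from h import *
c=manip.camera('top'); cv2.imwrite('pics/t2.png',cv2.resize(c['pixels'][145:245,75:305,::-1],None,fx=3.4,fy=3.4,interpolation=cv2.INTER_CUBIC))
E
```

```text
clock: 9.88
eef_pos: [510.3, -122.6, 199.0]
eef_rot: [-3.139, 0.002, 1.4]
wrist_force: [1.0, -0.2, 0.3]
finger_gap: 70.4
clock: 10.55
eef_pos: [545.3, 140.9, 197.6]
eef_rot: [-3.136, 0.002, 1.403]
wrist_force: [-0.5, -0.4, 0.5]
finger_gap: 70.7
```

```bash
python3 -m crank '[{"offset":[0.004,0.020,0],"spin":0},{"offset":[0.009,0.055,0],"spin":0},{"offset":[0.015,0.090,0],"spin":0},{"offset":[0.021,0.125,0],"spin":0},{"offset":[0.026,0.158,-0.01],"spin":0},{"offset":[0.030,0.182,-0.03],"spin":0},{"offset":[0.0315,0.190,-0.05],"spin":0},{"offset":[0.0315,0.190,-0.055],"spin":0}]' 0.75
python3 - <<'E'
from h import *
s=manip.read_state(); p=s['eef_pos']; print(p,s['eef_rot'])
c=manip.camera('side'); cv2.imwrite('pics/s3.png',cv2.resize(c['pixels'][200:370,190:360,::-1],None,fx=3.5,fy=3.5))
print('tcp px',(proj(c,p)-[190,200])*3.5,'block top',(proj(c,(577,331,120))-[190,200])*3.5)
E
```

```text
clock: 11.27
eef_pos: [575.6, 330.7, 138.0]
eef_rot: [-3.132, 0.006, 1.404]
wrist_force: [-0.2, -0.1, -1.1]
finger_gap: 70.3
[575.58339952 330.67609069 138.03626228] [-3.13160583  0.00560587  1.40409428]
tcp px [238.45826897 295.23221891] block top [236.20842542 321.41859086]
```

View pics/s3.png

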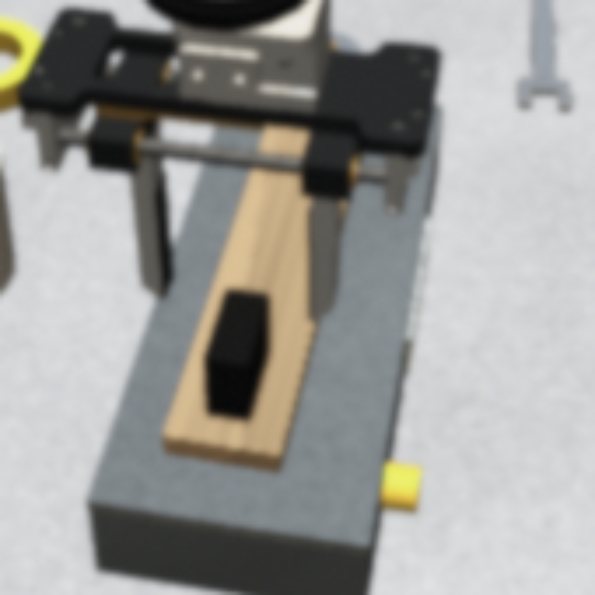

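The block top's centre is at about (240,328) against a predicted (236,321), so it's within a few mm and between the jaws. I'll descend and grip.

```bash
python3 -m crank '[{"offset":[0.001,0.001,-0.010],"spin":0},{"offset":[0.001,0.001,-0.022],"spin":0},{"offset":[0.001,0.001,-0.034],"spin":0},{"offset":[0.001,0.001,-0.044],"spin":0},{"offset":[0.001,0.001,-0.051],"spin":0},{"offset":[0.001,0.001,-0.055],"spin":0},{"offset":[0.001,0.001,-0.055],"spin":0},{"offset":[0.001,0.001,-0.055],"spin":0}]' 0.75 && python3 -m crank '[{"offset":[0,0,0],"spin":0},{"offset":[0,0,0],"spin":0},{"offset":[0,0,0],"spin":0},{"offset":[0,0,0],"spin":0},{"offset":[0,0,0],"spin":0},{"offset":[0,0,0],"spin":0},{"offset":[0,0,0],"spin":0},{"offset":[0,0,0],"spin":0}]' 0.1 40
```

```text
clock: 11.98
eef_pos: [577.0, 330.6, 84.1]
eef_rot: [-3.132, 0.005, 1.403]
wrist_force: [0.3, -0.6, 0.5]
finger_gap: 70.6
clock: 12.65
eef_pos: [577.2, 330.5, 84.3]
eef_rot: [-3.133, 0.005, 1.403]
wrist_force: [-0.8, 0.0, -0.2]
finger_gap: 24.0
```

```bash
python3 -m crank '[{"offset":[0,0,-0.001],"spin":0},{"offset":[-0.0005,-0.003,-0.001],"spin":0},{"offset":[-0.0015,-0.010,-0.001],"spin":0},{"offset":[-0.003,-0.019,-0.001],"spin":0},{"offset":[-0.0045,-0.029,-0.001],"spin":0},{"offset":[-0.006,-0.039,-0.001],"spin":0},{"offset":[-0.007,-0.046,-0.001],"spin":0},{"offset":[-0.0075,-0.049,-0.001],"spin":0}]'; python3 -c "
from cell import manip;s=manip.read_state();print(s['wrist_force'],s['eef_rot'])"
```

```text
clock: 13.32
eef_pos: [570.1, 281.7, 84.2]
eef_rot: [-3.134, 0.003, 1.403]
wrist_force: [1.1, 6.8, 4.9]
finger_gap: 23.3
[1.09723447 6.75781662 4.86650794] [-3.13444547  0.00340237  1.40301773]
```

```bash
python3 -m crank '[{"offset":[0,0,-0.001],"spin":0},{"offset":[-0.0005,-0.003,-0.0015],"spin":0},{"offset":[-0.0015,-0.010,-0.0015],"spin":0},{"offset":[-0.003,-0.019,-0.0015],"spin":0},{"offset":[-0.0045,-0.029,-0.0015],"spin":0},{"offset":[-0.006,-0.039,-0.0015],"spin":0},{"offset":[-0.007,-0.046,-0.0015],"spin":0},{"offset":[-0.0075,-0.050,-0.0015],"spin":0}]' && python3 -m crank '[{"offset":[0,0,-0.002],"spin":0},{"offset":[-0.0005,-0.003,-0.002],"spin":0},{"offset":[-0.0015,-0.010,-0.002],"spin":0},{"offset":[-0.003,-0.019,-0.002],"spin":0},{"offset":[-0.0045,-0.029,-0.002],"spin":0},{"offset":[-0.006,-0.037,-0.002],"spin":0},{"offset":[-0.0065,-0.042,-0.002],"spin":0},{"offset":[-0.0065,-0.042,-0.002],"spin":0}]'
python3 - <<'E'
from h import *
s=manip.read_state(); print(s['eef_pos'],s['eef_rot'],s['wrist_force'])
c=manip.camera('top'); cv2.imwrite('pics/t3.png',cv2.resize(c['pixels'][150:240,160:310,::-1],None,fx=5,fy=5,interpolation=cv2.INTER_CUBIC))
E
```

```text
clock: 13.98
eef_pos: [563.6, 232.3, 84.2]
eef_rot: [-3.137, 0.001, 1.403]
wrist_force: [2.7, 8.2, 7.7]
finger_gap: 24.1
clock: 14.65
eef_pos: [558.2, 190.6, 84.1]
eef_rot: [-3.141, -0.001, 1.403]
wrist_force: [-1.1, 1.1, 14.3]
finger_gap: 23.4
[558.16058198 190.62277958  84.08443221] [-3.14076918e+00 -1.45548235e-03  1.40302401e+00] [-1.09654606  1.10890411 14.31616486]
```

View pics/t3.png

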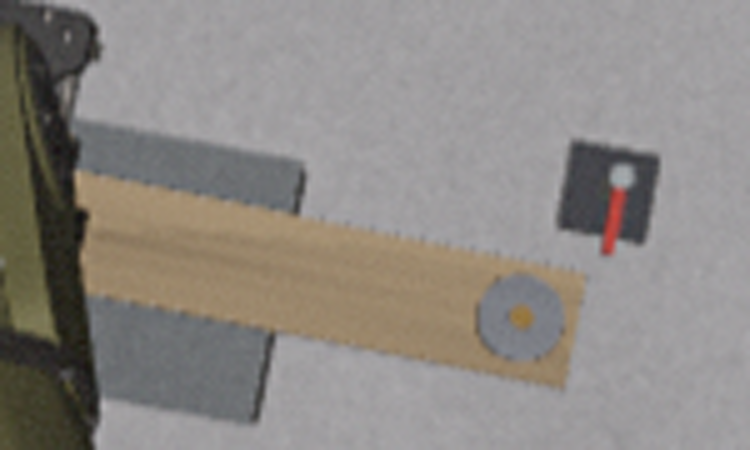

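The board's outer end runs from (586,275) to (566,388), still a little short of the blade, which runs from (618,190) to (608,253). I'll compute what remains.

Run:
```python
from h import *
c=manip.camera('top'); W=lambda u,v,z: atz(c,((u+.5)/5-.5+160,(v+.5)/5-.5+150),z)[:2]
b=(W(618,200,81)+W(608.5,245,81))/2; t=(W(586,274,75)+W(566,388,75))/2
for yaw in(-8.3,-8.8,-9.2):
    a=np.deg2rad(yaw); y=np.array([-np.sin(a),np.cos(a)]); print(yaw,'tip',t.round(1),'blade',b.round(1),'remaining',((t-b)@y).round(1))
g=[W(*p,10) for p in((571,139),(660,156),(645,245),(557,228))]; g=np.mean(g,0)
print('base c',g.round(1),((t-g)@y).round(1))
im=c['pixels'].astype(int); red=(im[...,0]>90)&(im[...,0]>1.8*im[...,1])&(im[...,0]>1.8*im[...,2]); red[:,320:]=0; red[:150]=0;red[230:]=0
ys,xs=np.nonzero(red); r=atz(c,(xs.mean(),ys.mean()),80)[:2]; print('red centroid',r.round(1),((t-r)@y).round(1))
```

```text
-8.3 tip [511.  -83.8] blade [ 566.5 -101.2] remaining 9.1
-8.8 tip [511.  -83.8] blade [ 566.5 -101.2] remaining 8.6
-9.2 tip [511.  -83.8] blade [ 566.5 -101.2] remaining 8.2
base c [ 589.6 -104.6] 7.9
red centroid [ 568.6 -101.3] 8.0
```

```bash
python3 -m crank '[{"offset":[0,0,-0.0015],"spin":0},{"offset":[-0.0003,-0.002,-0.0015],"spin":0},{"offset":[-0.0006,-0.004,-0.0015],"spin":0},{"offset":[-0.0010,-0.006,-0.0015],"spin":0},{"offset":[-0.0013,-0.0082,-0.0015],"spin":0},{"offset":[-0.0013,-0.0082,-0.0015],"spin":0},{"offset":[-0.0013,-0.0082,-0.0015],"spin":0},{"offset":[-0.0013,-0.0082,-0.0015],"spin":0}]'
python3 - <<'E'
from h import *
s=manip.read_state(); print(s['eef_pos'],s['eef_rot'],s['wrist_force'])
c=manip.camera('top'); cv2.imwrite('pics/t4.png',cv2.resize(c['pixels'][150:240,160:310,::-1],None,fx=5,fy=5,interpolation=cv2.INTER_CUBIC))
c=manip.camera('side'); cv2.imwrite('pics/s4.png',cv2.resize(c['pixels'][100:340,190:350,::-1],None,fx=2.5,fy=2.5,interpolation=cv2.INTER_CUBIC))
E
```

```text
clock: 15.42
eef_pos: [557.8, 183.6, 84.2]
eef_rot: [3.14, -0.003, 1.403]
wrist_force: [0.4, 7.4, 12.3]
finger_gap: 23.6
[557.82950341 183.55991149  84.22326294] [ 3.13982089e+00 -3.04970996e-03  1.40319601e+00] [ 0.37774137  7.44758977 12.32125624]
```

View pics/t4.png

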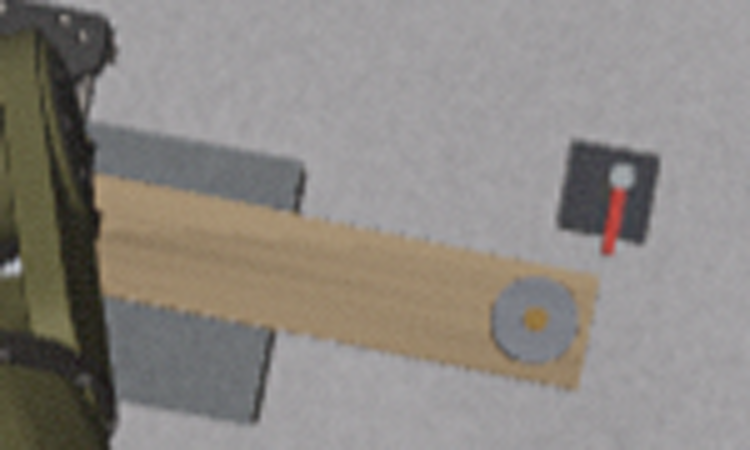

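View pics/s4.png

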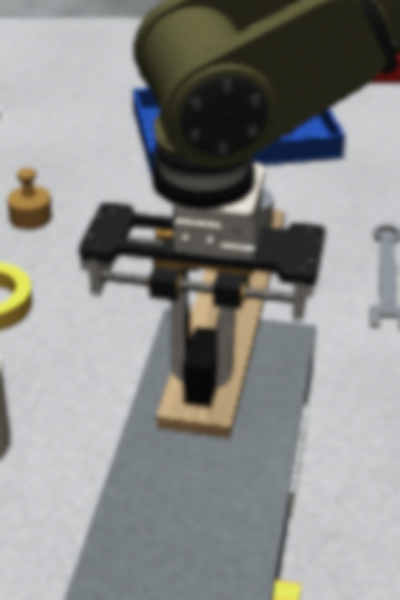

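The end is now at (599,276)–(578,390), about 1.5 mm short. One small nudge should finish it.

```bash
python3 -m crank '[{"offset":[0,-0.001,-0.0015],"spin":0},{"offset":[-0.0003,-0.0025,-0.0015],"spin":0},{"offset":[-0.0003,-0.0025,-0.0015],"spin":0},{"offset":[-0.0003,-0.0025,-0.0015],"spin":0},{"offset":[-0.0003,-0.0025,-0.0015],"spin":0},{"offset":[-0.0003,-0.0025,-0.0015],"spin":0},{"offset":[-0.0003,-0.0025,-0.0015],"spin":0},{"offset":[-0.0003,-0.0025,-0.0015],"spin":0}]'
python3 - <<'E'
from h import *
s=manip.read_state(); print(s['eef_pos'],s['eef_rot'],s['wrist_force'],s['qd'].round(4))
c=manip.camera('top'); cv2.imwrite('pics/t5.png',cv2.resize(c['pixels'][150:240,160:310,::-1],None,fx=5,fy=5,interpolation=cv2.INTER_CUBIC))
E
```

```text
clock: 16.18
eef_pos: [558.3, 182.4, 84.2]
eef_rot: [3.138, -0.006, 1.403]
wrist_force: [-0.3, 7.9, 12.0]
finger_gap: 23.6
[558.26442939 182.36832108  84.24084105] [ 3.1377574  -0.00554201  1.40313366] [-0.25654863  7.88231007 11.96004605] [ 0.0006  0.0009 -0.0008 -0.0014 -0.0006  0.0006]
```

View pics/t5.png

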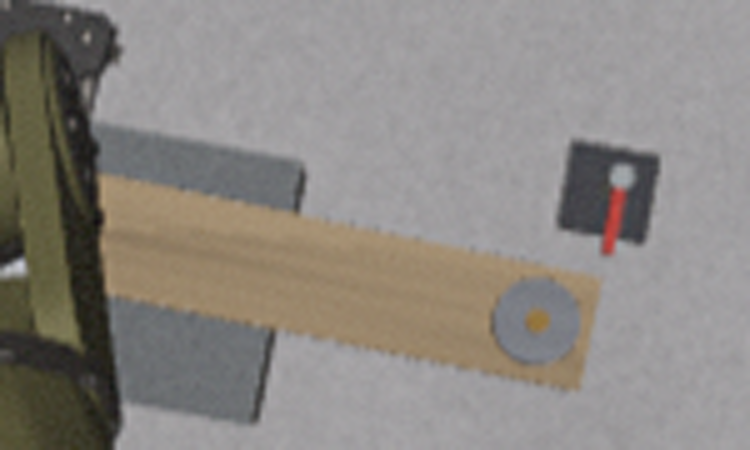

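The end now lies at (602,277)–(580,389), which is on the blade's extended line. I'll do the last numeric checks and hand in.

Run:
```python
from h import *
c=manip.camera('top'); W=lambda u,v,z: atz(c,((u+.5)/5-.5+160,(v+.5)/5-.5+150),z)[:2]
t=(W(602,277,75)+W(580.5,389,75))/2; a=np.deg2rad(-8.8); y=np.array([-np.sin(a),np.cos(a)]); x=np.array([y[1],-y[0]])
print('remaining',((t-np.array([567.5,-101.3]))@y).round(1),'x off',((t-[528.8,70.5])@x).round(1))
print([(d['location'],d['conf']) for d in manip.search_frame(c,'bottle')[:2]])
s=manip.read_state(); print(s['wrist_force'],s['eef_pos'],s['clock']); print(manip.sign_off())
```

```text
remaining 0.8 x off 6.4
[([481.3, -366.6, 115.5], 0.91)]
[ 0.90358688  8.368964   12.07291779] [558.28253993 182.34763673  84.24736316] 16.3333
the job is handed in; nothing more can be done
None
```

I set the bottle down in the blue tray and slid the board out to the red pointer. I handed the job in at 16.3 s with the board's inner end still gripped and pressed; no verdict is reported.

**Bottle:** The picture taken after release shows it standing upright in the free half of the tray, with the jar undisturbed. The last network reading put it at about (481, -367) mm, while the gripper released it at (478, -385). They disagree by 18 mm along y. Part of that is probably the network reporting the visible surface, and both positions are well inside the tray.

**Board:** In the last top picture its outer end was 0.8 mm short of the pointer, against a limit of 9 mm. It was about 6 mm off the platform's centre line, against a limit of 25 mm. The angle to the platform was about 1–1.5° in the first top picture, and I slid it without turning. I never measured its levelness directly, but the tool height held at 84.1–84.2 mm during the whole slide.

**Hold:** The wrist read about 12 N upward, so the tool was pressing the board down, with a commanded grip of 40 N. The joints were essentially at rest. The wrist also carried a steady 8 N or so along the slide, which I took to be friction.

**Not re-checked at the end:** I did not measure the mug, tape, spare weight or wrench again. The arm passed well above or clear of them, and nothing in the pictures I viewed looked moved.

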